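# Shut and latch the filter box in the safety cabinet

## Task

Two white filter boxes stand ajar in the safety cabinet. Push the hatch of the larger box fully shut, then turn its black wing knob clockwise (seen from above) a quarter turn until it points straight at the front edge (the raised one, towards the robot), so that the tongue under it is behind the front rim, and let go. Leave the smaller box and its hatch and knob as they are.

Things in the scene. Friction and masses are not known exactly. Their poses are not given: they have to be found in the camera images.
- large_box: Larger filter box: fixed white housing 190 mm deep (front to back, x), 220 mm wide (y), 75 mm high, an aluminium hatch over its whole top, hinged along its back edge (away from the robot). Origin: centre of its underside, on the table. x to the back, y to its left, z up; yaw within 0.35 rad of the world's. The hinge line is at x = +90 mm, z = 75 mm; the smaller box is 140 x 140 mm.
- large_hatch (a joint): Opening of the larger box's hatch, rad: 0 shut, lying flat on the rim with its upper face 83 mm above the table; it starts ajar at 0.25 to 0.5, front edge raised. The hinge is stiff: the hatch stays where it is left and takes 1 to 4 N at the pad to push down. The hatch is 183 mm from hinge to front edge, 216 mm wide, 7 mm thick.
- large_pad (a point): Ribbed black rubber push pad, 50 x 36 mm, on the larger hatch's upper face, front left. The point is its centre, on the upper face, 135 mm from the hinge line and 78 mm left of the hatch's middle. x along the hatch from front to back, y to the left along the hinge, z out of the upper face (up when shut).
- large_wing_grip (a point): Black wing knob in mid-width of the larger hatch: upright wing 56 mm long, 12 mm thick, 4 to 44 mm above the hatch's upper face, on a disc 32 mm across. Point: on its axis, 30 mm above the upper face (113 mm above the table when shut), 125 mm from the hinge line. It tilts with the hatch. x across the thickness (pinch this way), y along the wing, z out of the hatch.
- large_wing (a joint): Turn of that knob, rad, growing clockwise from above. At 0 the wing is parallel to the front edge, the hidden tongue clear of the rim, pointing right; at 1.57 wing and tongue point straight at the front edge, the tongue behind the front rim: latched. Stop at 1.60. Starts at 0.1 to 0.5. It takes about 0.1 N m and stays where it is left. Shut, the wing's yaw is the box's minus this turn.
- small_wing_end (a point): Left-hand end of the like wing knob on the smaller filter box (140 mm deep, 140 mm wide, 75 mm high, its hatch also ajar by 0.25 to 0.5 rad). To be left alone. The point is at the wing's end, 28 mm from the knob's axis, 30 mm above the hatch's upper face. x across the wing, y along it, z out of the hatch.

How it is judged (in metres and radians):
On the way, in this order (a step that is already met when the one before it is completed fails the run):
1. the larger hatch is pushed shut (within 0.06 rad of flat) while its knob is still unlatched (below 0.9 rad) (value of joint large_hatch below 0.06 rad and value of joint large_wing below 0.9 rad), for 0.2 s.
2. the larger box's wing knob is turned to within 0.24 rad of pointing straight at the front edge, the hatch shut (value of joint large_hatch below 0.06 rad and value of joint large_wing above 1.33 rad), for 0.2 s.
At the end, for the whole second after the job is handed in: The larger hatch lies shut (within 0.06 rad of flat), its wing knob is at 1.33 rad or more (within 0.24 rad, about 14 degrees, of pointing straight at the front edge), and the end of the smaller box's wing is within 12 mm of where it started (all of step 2 and distance of small_wing_end from where it was at the start of the episode below 0.012 m); the robot touches nothing.
It fails at once if the smaller box's hatch or wing knob is moved (wing end more than 12 mm from its start) (distance of small_wing_end from where it was at the start of the episode above 0.012 m).
It also fails if it takes over 50 s, if anything falls off the work surface, if the arm or the gripper's body presses on something with over 40 N, if the wrist force passes 120 N, or if a joint passes its speed limit or range.

## Robot

A 6-joint arm with a two-finger parallel gripper is mounted at the origin on the work surface. World frame = base frame: x ahead of the robot, y to its left, z up, the work surface at z = 0. Lengths are in m, angles in degrees, forces in N, time in s.
With the tool pointing down it reaches from about 0.4 to 0.825 m from the base axis. Payload 7 kg.
Tool frame: the origin (TCP) lies midway between the tips of the shut fingers; the grasp point (between the pads) lies r.grip_depth behind it (r.grip_depth is the distance from the TCP to the grasp point, in m); z points along the fingers, y is the direction in which the jaws open and shut (so a half turn about z gives the same grasp; the last joint's range is limited). The gripper opens to 88 mm and grips with 3 to 60 N. Pads are 19 mm wide; open, the fingers measure 130 mm over their backs; the gripper's body (78 mm by 193 mm) begins 47 mm behind the grasp point.
Start: joints at [-56.774, 20.546, 0.682, 0, -70.136, -16.507], TCP at [0.194, -0.646, 0.227] pointing down, gripper open.
Joint ranges: [-176.03, 176.03], [-82.01, 121.73], [-58.28, 71.71], [-173.87, 95.51], [-174.79, -0.11], [-173.66, 173.66]. Speed limits (degrees/s): [136.94, 136.94, 172.46, 180, 180, 180].

## Interface

Orientations are given as [roll, pitch, yaw] about the fixed x, y, z axes, in that order (R = Rz(yaw) Ry(pitch) Rx(roll)).
In Python, from plant import r, imaging, close_job gives the robot as it stands.
- The arm moves only by the tool step_arm, never from a script. Its argument "commands" is a list of rows, each a list of 2 entries, a list of its own where there are three numbers: the shift along the tool's x, y, z in mm, then the turn about the tool's z in degrees. In form: [[[x, y, z], twist], ...]. A call has 1 to 20 rows; each row shifts and turns the commanded pose from where the row before left it, along the tool's axes as they then stand; what a row does not reach is not made up. A row lasts 1/8 s, in which the tool goes at most 62.5 mm and 10.7 degrees, less where a joint would pass 70% of its speed; a pose out of reach is approached as far as the arm can. A call with a gripper value outside its range is refused whole. "gripper" is the closure, from 0 (fully open) to 1 (shut), set as the call begins (left out, the last holds). The fingers move at their own pace and stop on an object; "grip_force" is the grip in N (left out, the last holds). Time passes only in rows, so rows that do not move let the fingers close. It gives the time, the measured TCP pose, the force and the opening at its end, in the units of the state.
- r.get_state(): the state, without advancing time (a new reading comes with each control period).
- imaging.capture(name): name is "side" or "top"; returns a dict with "img" (400x640x3 uint8, red, green, blue), "z_map" (400x640 float32, m along the optical axis (not along the pixel's ray), 0 where there is no reading), "vfov" (degrees; the focal length in pixels is half the picture's height over the tangent of half this angle, whatever the lens; pixels are square), "cx", "cy" (the principal point, pixels), "extrinsics" (4x4, takes a point from camera to world coordinates). Camera axes: x right, y down, z forward; pixel columns grow to the right and rows downward; lengths in m; the calibration is good to about 2 mm. A picture is of the moment at which its call begins.
- close_job(): hands the job in, once; it reports no verdict.
The state is a dict: "time_s": time; "joints": joint angles; "qd": joint speeds; "joint_torque": joint torques, N m; "tcp_pos": TCP position; "eef_rot": TCP orientation; "contact_force": force on the tool from outside, world axes, zero at the start; "moment": the same for the moment, N m; "gripper_width": finger opening in m.
Only numpy, scipy, OpenCV 4.12 (cv2) and the standard library are available. Lean on these libraries where they do the work, as an engineer would, in place of code of your own. Each camera call takes 0.05 s, during which the arm holds its last target.

## Working session

There is one attempt and no reset: what is moved stays moved. The work goes in short steps, Python scripts to look and compute and a tool call to move; the robot and the scene stay as the last step left them, time stands still between calls to the robot, and variables do not carry over. Pictures are saved under pics/ and viewed, and the job is handed in when it is done.

Besides the shell and the picture viewer there is one more tool, called after "Request:" by a JSON object that holds its "api" and its "payload", one argument or row to a line. step_arm: Moves the arm, as the interface text tells. Its arguments: {"type":"object","properties":{"commands":{"type":"array","items":{"type":"array"}},"gripper":{"type":"number"},"grip_force":{"type":"number"}},"required":["commands"]}

```bash
mkdir -p pics; ls; python3 - <<'E'
from plant import r, imaging
import cv2,numpy as np
print(r.get_state(), r.grip_depth)
for n in("side","top"):
    c=imaging.capture(n)
    np.savez(f"{n}0.npz",**c)
    cv2.imwrite(f"pics/{n}0.png",c["img"][:,:,::-1])
    print(n,c["vfov"],c["cx"],c["cy"],np.round(c["extrinsics"],4).tolist(),(c["z_map"]>0).mean())
E
```

```text
pics
{'time_s': 0.0, 'joints': array([-5.67755721e+01,  2.05908164e+01,  6.32825883e-01, -2.10283415e-02,
       -7.01360641e+01, -1.65072762e+01]), 'qd': array([-0.04155611,  0.09178696, -0.07160301,  0.01940982,  0.01815552,
        0.05234793]), 'joint_torque': array([-3.32726904e-04, -5.82720315e+01,  2.93063164e+01,  6.99743226e+00,
        6.98520264e-03, -1.29624932e-04]), 'tcp_pos': array([ 0.19399729, -0.64599623,  0.22561962]), 'eef_rot': array([ 1.79904205e+02, -7.77395209e-03, -1.63290003e+02]), 'contact_force': array([1.01074304, 0.16419939, 0.65121737]), 'moment': array([ 0.03899041,  0.04886094, -0.00246261]), 'gripper_width': 0.08722992583004485} 0.0188
side 52.614839849580655 318.8825483820409 193.30843019784348 [[-0.9657, -0.1547, 0.2086, 0.3427], [-0.2597, 0.573, -0.7773, 0.774], [0.0007, -0.8048, -0.5935, 0.681], [0.0, 0.0, 0.0, 1.0]] 0.99587890625
top 54.80001327153278 311.47562508155653 199.75262077764867 [[-0.0207, -0.9881, 0.1527, 0.4296], [-0.999, 0.0265, 0.0358, 0.0089], [-0.0394, -0.1518, -0.9876, 1.0238], [0.0, 0.0, 0.0, 1.0]] 0.99625390625
```

View pics/top0.png

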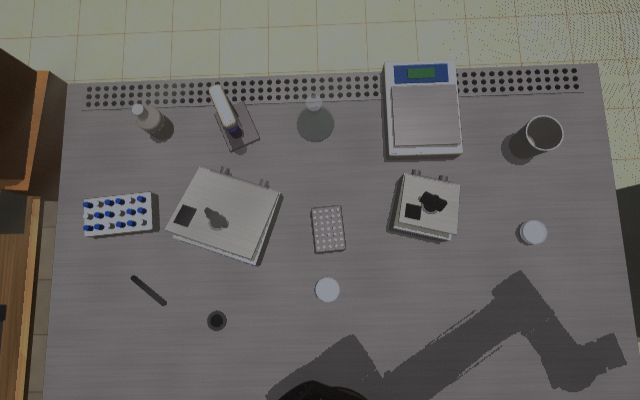

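View pics/side0.png

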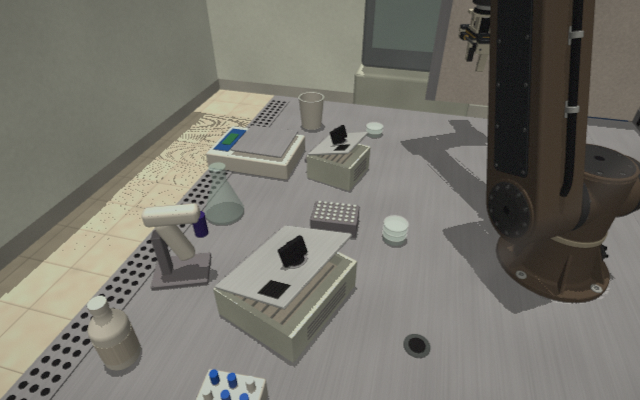

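The top view shows the larger box at about (222,215), with its pad at (186,216) and its knob at (216,217). The smaller box is at (428,205). In the side view the large pad is at (274,289) and the wing at (292,251). Next I'll measure the pad, hatch plane and wing.

```bash
cat > h.py <<'E'
import numpy as np,cv2
def load(f):
    c=dict(np.load(f)); return c
def pts(c):
    h,w=c["z_map"].shape; f=h/2/np.tan(np.radians(float(c["vfov"]))/2)
    u,v=np.meshgrid(np.arange(w),np.arange(h)); z=c["z_map"]
    P=np.stack([(u-c["cx"])/f*z,(v-c["cy"])/f*z,z],-1)
    E=c["extrinsics"]; return P@E[:3,:3].T+E[:3,3]
def fitplane(P):
    for i in range(4):
        m=P.mean(0); n=np.linalg.svd(P-m,full_matrices=False)[2][2]; n*=np.sign(n[2])
        d=(P-m)@n; P=P[np.abs(d)<max(2.0*np.std(d),.001)]
    return m,n,np.std(d),len(P)
E
python3 - <<'E'
from h import *
for nm,roi in(("top",(155,160,290,270)),("side",(210,215,365,365))):
    c=load(nm+"0.npz");P=pts(c);g=c["img"].astype(int).max(2)
    x0,y0,x1,y1=roi
    m=np.zeros(g.shape,np.uint8);m[y0:y1,x0:x1]=(g[y0:y1,x0:x1]<50)&(P[y0:y1,x0:x1,2]>.07)
    n,l,st,ce=cv2.connectedComponentsWithStats(m)
    for i in range(1,n):
        if st[i,4]<30: continue
        Q=P[l==i]; print(nm,st[i],ce[i].round(1),Q.mean(0).round(4),Q.min(0).round(3),Q.max(0).round(3))
        cn=max(cv2.findContours((l==i).astype(np.uint8),0,2)[0],key=cv2.contourArea);print(cv2.minAreaRect(cn))
    # hatch plane: seed patch pixels
    sub=np.zeros(g.shape,bool);sub[y0:y1,x0:x1]=True
    seed={"top":(245,210),"side":(275,265)}[nm]
    s=P[seed[1]-8:seed[1]+9,seed[0]-8:seed[0]+9].reshape(-1,3);s=s[s[:,2]>.07]
    mm,nn,sd,k=fitplane(s);print("seed",mm,nn,sd,k)
    for _ in range(4):
        I=sub&(np.abs((P-mm)@nn)<.004)&(P[...,2]>.065);n2,l2=cv2.connectedComponents(I.astype(np.uint8));I=l2==l2[seed[1],seed[0]]
        mm,nn,sd,k=fitplane(P[I])
    print("plane",mm.round(4),nn.round(4),"tilt",np.arccos(nn[2]),"az",np.degrees(np.arctan2(nn[1],nn[0])),sd,k)
    # rectangle in plane
    hu=np.array([nn[0],nn[1],0]);hu/=np.linalg.norm(hu); ey=np.cross([0,0,1],hu) # placeholder
    # normal tilts toward +x (hinge back; front raised): hu = box x
    ex=np.cross(ey,nn); 
    q=np.stack([(P[I]-mm)@ex,(P[I]-mm)@ey],-1).astype(np.float32)
    r=cv2.minAreaRect(q*1000);print("rect",r)
    ctr=mm+ex*r[0][0]/1e3+ey*r[0][1]/1e3;print("ctr",ctr,"ex",ex,"ey",ey)
    yawr=r[2] if r[2]<45 else r[2]-90
    d=ex*np.cos(np.radians(yawr))+ey*np.sin(np.radians(yawr));print("edge dir yaw",np.degrees(np.arctan2(d[1],d[0])))
E
```

```text
top [174 205  21  21 236] [183.8 215.1] [0.5393 0.3434 0.1311] [0.515 0.322 0.121] [0.564 0.365 0.142]
((184.20001220703125, 215.60003662109375), (13.416407585144043, 20.57182502746582), 26.56505012512207)
seed [0.55042053 0.20315971 0.10867308] [ 0.3420053  -0.11754499  0.9323173 ] 0.001124199199136229 261
plane [0.5488 0.253  0.1155] [ 0.3238 -0.1154  0.9391] tilt 0.3508799451116113 az -19.618683969195665 0.0011827719485358458 5359
rect ((4.322090148925781, 2.1331405639648438), (188.55648803710938, 216.5594482421875), 0.2995210587978363)
ctr [0.5533417  0.25360027 0.11397883] ex [ 0.8845557  -0.31530118 -0.34372427] ey [ 0.33575875  0.94194801 -0.        ]
edge dir yaw -19.299729582241905
side [278 236  29  31 583] [292.9 252. ] [0.5273 0.2694 0.152 ] [0.343 0.242 0.127] [0.551 0.774 0.681]
((293.0, 252.0), (25.997346878051758, 27.11151885986328), 68.19859313964844)
side [259 281  31  17 301] [273.9 288.8] [0.5371 0.3478 0.1365] [0.343 0.322 0.12 ] [0.566 0.774 0.681]
((273.96221923828125, 288.632080078125), (26.922666549682617, 15.52174186706543), 15.945395469665527)
seed [0.56111445 0.27915321 0.11889157] [-0.51348932 -0.73272696  0.44658697] 0.008130911849957298 273
plane [0.549  0.2883 0.1209] [-0.5105 -0.733   0.4495] tilt 1.1046311128411437 az -124.85495949813236 0.0022785210795641425 270
rect ((-258.6904296875, -208.38323974609375), (870.5374755859375, 105.01431274414062), 39.84331512451172)
ctr [0.44447038 0.50278299 0.35195518] ex [-0.25686911 -0.36883077 -0.89329845] ey [ 0.82060139 -0.57150097  0.        ]
edge dir yaw -63.16341516670101
```

The top-view plane and rectangle match the given sizes: 188×217 mm, tilt 0.35, hinge edge height about 83 mm. I'll check this against the side view and measure the wing's angle.

```bash
python3 - <<'E'
from h import *
yaw=np.radians(-19.45);bx=np.array([np.cos(yaw),np.sin(yaw),0]);by=np.array([-bx[1],bx[0],0])
n=np.array([.3238,-.1154,.9391]);mm=np.array([.5488,.2530,.1155]);ctr=np.array([.55334,.2536,.11398])
ey=by;ex=np.cross(ey,n)
print("pad pred",(ctr-ex*.0435+ey*.078).round(4))
hinge=ctr+ex*.0915-n*.008;print("hinge",hinge.round(4))
kn=ctr-ex*.0335;print("knob axis base",kn.round(4))
for nm in("top","side"):
    c=load(nm+"0.npz");P=pts(c)
    rel=P-kn;h=rel@n;a=rel@ex;b=rel@ey
    m=(h>.012)&(h<.05)&(np.hypot(a,b)<.04);print(nm,m.sum(),"h max",np.percentile(h[m],[50,95,100]).round(4) if m.any() else 0)
    mt=m&(h>.032)
    for q in(m,mt):
        A=np.stack([a[q],b[q]],-1)*1000
        (rc,(w,l),an)=cv2.minAreaRect(A.astype(np.float32));A0=A-A.mean(0);v=np.linalg.svd(A0,full_matrices=False)[2][0]
        print(" n",q.sum(),"mean",A.mean(0).round(1),"rect",np.round(rc,1),round(w,1),round(l,1),round(an,1),"pca dir deg from +ey toward -ex.. ",np.degrees(np.arctan2(v[0],v[1])).round(1))
    p=(np.abs(h)<.004)&(np.abs(a)<.15)&(np.abs(b)<.14)
    r=fitplane(P[p]);print(" plane via",r[0].round(4),r[1].round(4),"off top plane mm",1000*(r[0]-mm)@n)
sh=hinge-.125*bx;print("shut knob",sh.round(4)); print("shut pad",(hinge-.135*bx+.078*by).round(4))
E
```

```text
pad pred [0.5408 0.3408 0.1289]
hinge [0.6318 0.2259 0.075 ]
knob axis base [0.5237 0.2641 0.1255]
top 221 h max [0.0414 0.0453 0.0474]
 n 221 mean [-5.4 -2.5] rect [-3.1 -0.8] 55.6 16.4 71.8 pca dir deg from +ey toward -ex..  12.8
 n 154 mean [-4.  -1.6] rect [-3.  -0.5] 55.1 16.4 71.8 pca dir deg from +ey toward -ex..  -166.1
 plane via [0.5488 0.253  0.1155] [ 0.3238 -0.1154  0.9391] off top plane mm -0.027299527015075053
side 496 h max [0.0309 0.0438 0.0451]
 n 496 mean [-5.6  5.9] rect [-3.4  3. ] 56.2 18.2 70.4 pca dir deg from +ey toward -ex..  14.6
 n 234 mean [-4.8  5.3] rect [-3.4  3.1] 55.2 18.0 67.8 pca dir deg from +ey toward -ex..  14.6
 plane via [0.552  0.2702 0.1162] [ 0.3231 -0.1151  0.9394] off top plane mm -0.26758142885785874
shut knob [0.5139 0.2675 0.075 ]
shut pad [0.5305 0.3444 0.075 ]
```

The wing turn is about 0.3 rad, box yaw −19.4°, and the pad is at (0.539,0.343,0.131). Pad and wing both sit about 3 mm further forward than the rectangle predicts. I'll start with lift, twist and close the fingers.

Request:
{"api": "step_arm", "payload": {
  "commands": [
    [[0, 0, -15], -6],
    [[0, 0, -15], -6],
    [[0, 0, -15], -6],
    [[0, 0, -15], -6],
    [[0, 0, -15], -6],
    [[0, 0, -15], -6],
    [[0, 0, -10], 0]
  ],
  "gripper": 1,
  "grip_force": 20
}}

```text
time_s: 0.98
tcp_pos: [0.1942, -0.6464, 0.3269]
eef_rot: [180.0, 0.0, -127.3]
contact_force: [0.4, -0.3, 0.3]
gripper_width: 0.0234
```

```bash
cat > mv.py <<'E'
from plant import r
import numpy as np,sys
def tool(target):
    s=r.get_state();p=s["tcp_pos"];R=__import__("scipy.spatial.transform",fromlist=["Rotation"]).Rotation.from_euler("xyz",s["eef_rot"],degrees=True).as_matrix()
    print("t",s["time_s"],"p",p.round(4),"rot",s["eef_rot"].round(2),"j",s["joints"].round(1),"F",s["contact_force"].round(1),"w",round(s["gripper_width"],4))
    for q in target: 
        print(q,"tool mm",(1000*R.T@(np.array(q)-p)).round(1))
    return R,p
E
python3 - <<'E'
from mv import *
tool([(.5,-.3,.34),(.539,.343,.34),(.539,.343,.20)])
E
```

```text
t 0.975 p [ 0.1942 -0.6464  0.3269] rot [ 1.7999e+02  1.0000e-02 -1.2732e+02] j [-56.8  18.2  10.1  -0.  -81.9  19.5] F [ 0.4 -0.3  0.3] w 0.0234
(0.5, -0.3, 0.34) tool mm [-460.9  -33.2  -13.1]
(0.539, 0.343, 0.34) tool mm [-995.9  325.7  -12.9]
(0.539, 0.343, 0.2) tool mm [-995.9  325.6  127.1]
```

Request:
{"api": "step_arm", "payload": {
  "commands": [
    [[-30, -2, 0], 0],
    [[-39, -3, 0], 0],
    [[-39, -3, 0], 0],
    [[-39, -3, 0], 0],
    [[-39, -3, 0], 0],
    [[-39, -3, 0], 0],
    [[-39, -3, 0], 0],
    [[-39, -3, 0], 0],
    [[-39, -3, 0], 0],
    [[-39, -3, 0], 0],
    [[-39, -3, 0], 0],
    [[-40, -5, 0], 0]
  ]
}}

```text
time_s: 2.48
tcp_pos: [0.5028, -0.3017, 0.3264]
eef_rot: [180.0, 0.0, -127.4]
contact_force: [1.0, -0.7, -0.5]
gripper_width: 0.0007
```

Request:
{"api": "step_arm", "payload": {
  "commands": [
    [[-30, 20, 0], 0],
    [[-30, 20, 0], 0],
    [[-30, 20, 0], 0],
    [[-30, 20, 0], 0],
    [[-30, 20, 0], 0],
    [[-30, 20, 0], 0],
    [[-30, 20, 0], 0],
    [[-30, 20, 0], 0],
    [[-30, 20, 0], 0],
    [[-30, 20, 0], 0],
    [[-30, 20, 0], 0],
    [[-30, 20, 0], 0],
    [[-30, 20, 0], 0],
    [[-30, 20, 0], 0],
    [[-30, 20, 0], 0],
    [[-30, 20, 0], 0],
    [[-30, 20, 0], 0],
    [[-20, 19, 0], 0]
  ]
}}

```text
time_s: 4.72
tcp_pos: [0.5374, 0.3376, 0.3258]
eef_rot: [180.0, -0.1, -127.4]
contact_force: [0.0, 0.4, 0.2]
gripper_width: 0.0002
```

```bash
python3 - <<'E'
from mv import *
tool([(.538,.344,.19),(.538,.344,.131),(.529,.346,.083)])
E
```

```text
t 4.725 p [0.5374 0.3376 0.3258] rot [ 1.7998e+02 -7.0000e-02 -1.2739e+02] j [ 49.7  14.3   4.6  -0.  -80.4 -87.1] F [0.  0.4 0.2] w 0.0002
(0.538, 0.344, 0.19) tool mm [ -5.6   3.3 135.8]
(0.538, 0.344, 0.131) tool mm [ -5.7   3.3 194.8]
(0.529, 0.346, 0.083) tool mm [ -1.8  11.7 242.8]
```

Request:
{"api": "step_arm", "payload": {
  "commands": [
    [[-2, 1, 40], 0],
    [[-2, 1, 40], 0],
    [[-2, 1, 40], 0],
    [[0, 0, 30], 0],
    [[0, 0, 20], 0],
    [[0, 0, 12], 0],
    [[0, 0, 0], 0]
  ]
}}

```text
time_s: 5.6
tcp_pos: [0.5385, 0.3427, 0.144]
eef_rot: [180.0, -0.1, -127.3]
contact_force: [0.4, 0.2, 0.8]
gripper_width: 0.0006
```

```bash
python3 - <<'E'
from mv import *
tool([(.538,.344,.131),(.529,.346,.083)])
from plant import imaging
import cv2
c=imaging.capture("side");cv2.imwrite("pics/s1.png",c["img"][150:400,150:450,::-1].repeat(2,0).repeat(2,1))
E
```

```text
t 5.6 p [0.5385 0.3427 0.144 ] rot [ 1.7999e+02 -8.0000e-02 -1.2732e+02] j [ 50.   20.7 -10.4  -0.  -59.  -87.3] F [0.4 0.2 0.8] w 0.0006
(0.538, 0.344, 0.131) tool mm [-0.8  1.2 13. ]
(0.529, 0.346, 0.083) tool mm [ 3.   9.6 61. ]
```

View pics/s1.png

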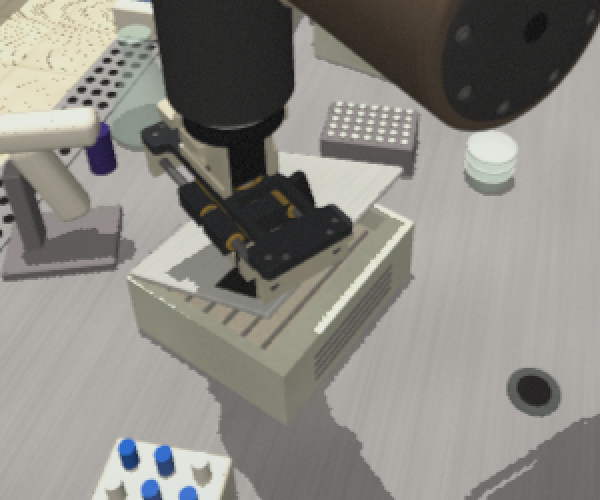

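The crop shows the closed fingertips just above the pad, around (265,290), with the gripper body clear of the wing. Next I push down along the hatch's arc.

Request:
{"api": "step_arm", "payload": {
  "commands": [
    [[0, 1, 7], 0],
    [[0, 1, 6], 0],
    [[0, 1, 6], 0],
    [[0, 1, 6], 0],
    [[0, 1, 6], 0],
    [[1, 1, 6], 0],
    [[0, 1, 6], 0],
    [[1, 1, 6], 0],
    [[0, 1, 5], 0],
    [[0, 0, 0], 0]
  ]
}}

```text
time_s: 6.9
tcp_pos: [0.5301, 0.3464, 0.0899]
eef_rot: [180.0, -0.1, -127.3]
contact_force: [-0.2, 0.3, -0.3]
gripper_width: 0.0005
```

Request:
{"api": "step_arm", "payload": {
  "commands": [
    [[0, 0, 3], 0],
    [[0, 0, 3], 0],
    [[0, 0, 0], 0]
  ]
}}

```text
time_s: 7.28
tcp_pos: [0.5304, 0.3467, 0.0843]
eef_rot: [180.0, -0.0, -127.3]
contact_force: [-0.6, -0.0, 1.0]
gripper_width: 0.0007
```

```bash
python3 - <<'E'
from mv import *
tool([(.529,.346,.083)])
from plant import imaging
import cv2
c=imaging.capture("side");cv2.imwrite("pics/s2.png",c["img"][150:400,150:450,::-1].repeat(2,0).repeat(2,1))
E
```

```text
t 7.275 p [0.5304 0.3467 0.0843] rot [ 1.8000e+02 -2.0000e-02 -1.2728e+02] j [ 50.8  23.6 -14.8  -0.  -51.6 -88.1] F [-0.6 -0.   1. ] w 0.0007
(0.529, 0.346, 0.083) tool mm [1.4 0.7 1.3]
```

View pics/s2.png

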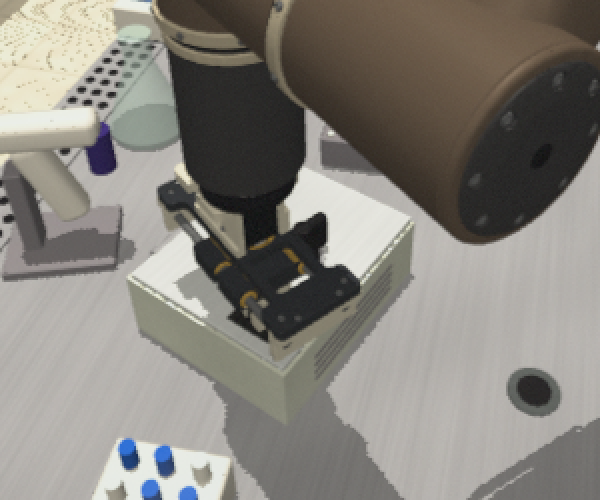

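The crop shows the hatch nearly flat, with the front rim gap near (300,350) closed. I'll press a few millimetres more until contact force rises.

Request:
{"api": "step_arm", "payload": {
  "commands": [
    [[0, 0, 2], 0],
    [[0, 0, 2], 0],
    [[0, 0, 0], 0],
    [[0, 0, 0], 0]
  ]
}}

```text
time_s: 7.82
tcp_pos: [0.5307, 0.3469, 0.0831]
eef_rot: [-180.0, 0.1, -127.2]
contact_force: [-7.9, -2.8, 19.0]
gripper_width: 0.0006
```

Request:
{"api": "step_arm", "payload": {
  "commands": [
    [[0, 0, -4], 0],
    [[0, 0, -20], 0],
    [[0, 0, -40], 0],
    [[0, 0, -40], 0],
    [[20, 0, -40], 0],
    [[40, 0, -10], 0],
    [[40, 0, 0], 0],
    [[30, 0, 0], 0],
    [[0, 0, 0], 0]
  ],
  "gripper": 0
}}

```text
time_s: 8.95
tcp_pos: [0.4508, 0.242, 0.2352]
eef_rot: [180.0, 0.1, -127.3]
contact_force: [0.4, 1.1, 0.6]
gripper_width: 0.0843
```

```bash
python3 - <<'E'
from mv import *
tool([(.512,.27,.2)])
from plant import imaging
import cv2
for n in("side","top"):
    c=imaging.capture(n); np.savez(f"{n}3.npz",**c)
    im=c["img"][100:350,130:430] if n=="top" else c["img"][150:400,150:450]
    cv2.imwrite(f"pics/{n}3.png",im[:,:,::-1].repeat(2,0).repeat(2,1))
E
```

```text
t 8.95 p [0.4508 0.242  0.2352] rot [ 1.7999e+02  6.0000e-02 -1.2731e+02] j [ 50.2   4.7 -18.9  -0.  -66.4 -87.5] F [0.4 1.1 0.6] w 0.0843
(0.512, 0.27, 0.2) tool mm [-59.3 -31.7  35.2]
```

View pics/side3.png

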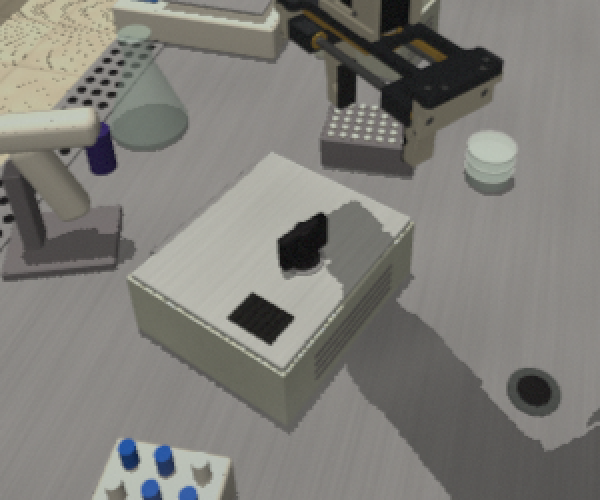

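View pics/top3.png

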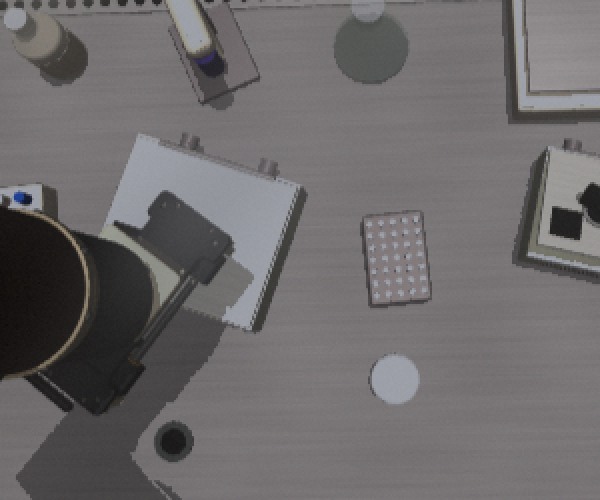

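The side view shows the hatch flat on the rim and unobstructed, with the wing at crop (302,242) and the pad at (261,317). The top view is blocked by the arm. I'll measure the shut plane, pad and wing from the side depth.

```bash
python3 - <<'E'
from h import *
c=load("side3.npz");P=pts(c);g=c["img"].astype(int).max(2)
sub=np.zeros(g.shape,bool);sub[225:345,215:360]=True
I=sub&(np.abs(P[...,2]-.083)<.006)&(g>70)
m,n,sd,k=fitplane(P[I]);print("plane",m.round(4),n.round(4),"tilt",np.arccos(n[2]).round(3),k)
rc=cv2.minAreaRect((P[I][:,:2]*1000).astype(np.float32));print("hatch rect",rc)
W=sub&(P[...,2]>.097)&(P[...,2]<.135);
for lo in(.097,.11,.118):
    q=W&(P[...,2]>lo);A=P[q][:,:2]*1000;r=cv2.minAreaRect(A.astype(np.float32))
    v=np.linalg.svd(A-A.mean(0),full_matrices=False)[2][0];print(lo,len(A),"mean",A.mean(0).round(1),"rect",r,"pca",np.degrees(np.arctan2(v[1],v[0])).round(1),"zmax",P[q][:,2].max().round(4))
B=(sub&(g<55)&(np.abs(P[...,2]-.083)<.008)).astype(np.uint8)
nl,l,st,ce=cv2.connectedComponentsWithStats(B)
for i in range(1,nl):
    if st[i,4]>60: print("dark",ce[i].round(1),st[i,4],P[l==i].mean(0).round(4))
E
```

```text
plane [0.5471 0.267  0.0832] [-1.3e-03  2.0e-04  1.0e+00] tilt 0.001 6258
hatch rect ((546.239501953125, 259.74884033203125), (218.81942749023438, 190.144775390625), 70.7757568359375)
0.097 399 mean [512.  275.2] rect ((512.7701416015625, 271.3335876464844), (56.1676025390625, 17.08218002319336), 52.95916748046875) pca 55.6 zmax 0.1291
0.11 284 mean [512.4 274.6] rect ((513.0205078125, 271.66534423828125), (53.56916427612305, 17.08218002319336), 52.95916748046875) pca 56.0 zmax 0.1291
0.118 208 mean [512.7 273.6] rect ((513.0205078125, 271.66534423828125), (53.56916427612305, 17.08218002319336), 52.95916748046875) pca 56.7 zmax 0.1291
dark [303.9 280.6] 62 [0.5059 0.2755 0.0873]
dark [280.3 308.6] 415 [0.5288 0.3468 0.0845]
```

Request:
{"api": "step_arm", "payload": {
  "commands": [
    [[-20, -11, 10], 0],
    [[-20, -11, 10], 0],
    [[-19, -10, 10], 0],
    [[0, 0, 20], -2],
    [[0, 0, 20], 0],
    [[0, 0, 0], 0]
  ]
}}

```text
time_s: 9.8
tcp_pos: [0.5126, 0.2707, 0.1624]
eef_rot: [180.0, -0.2, -125.3]
contact_force: [-0.2, 0.2, 0.2]
gripper_width: 0.0874
```

```bash
python3 - <<'E'
from mv import *
tool([(.512,.2702,.094)])
from plant import imaging
import cv2
c=imaging.capture("side")
cv2.imwrite("pics/s4.png",c["img"][150:400,150:450,::-1].repeat(2,0).repeat(2,1))
E
```

```text
t 9.8 p [0.5126 0.2707 0.1624] rot [ 179.96   -0.23 -125.29] j [ 47.2  14.7 -16.6  -0.  -59.  -82.4] F [-0.2  0.2  0.2] w 0.0874
(0.512, 0.2702, 0.094) tool mm [ 0.5  0.1 68.4]
```

View pics/s4.png

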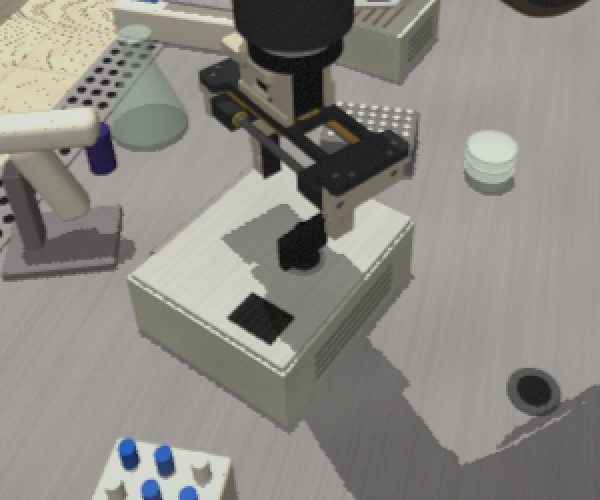

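The wing at (302,242) sits between the open fingers. Descend and close.

Request:
{"api": "step_arm", "payload": {
  "commands": [
    [[0, 0, 18], 0],
    [[0, 0, 18], 0],
    [[0, 0, 17], 0],
    [[0, 0, 14], 0],
    [[0, 0, 0], 0]
  ]
}}

```text
time_s: 10.48
tcp_pos: [0.5126, 0.2705, 0.0966]
eef_rot: [180.0, -0.1, -125.3]
contact_force: [0.5, -1.0, 0.5]
gripper_width: 0.0877
```

Request:
{"api": "step_arm", "payload": {
  "commands": [
    [[0, 0, 0], 0],
    [[0, 0, 0], 0],
    [[0, 0, 0], 0],
    [[0, 0, 0], 0],
    [[0, 0, 0], 0],
    [[0, 0, 0], 0],
    [[0, 0, 0], 0],
    [[0, 0, 0], 0],
    [[0, 0, 0], 0],
    [[0, 0, 0], 0]
  ],
  "gripper": 1,
  "grip_force": 25
}}

```text
time_s: 11.72
tcp_pos: [0.5133, 0.2706, 0.0976]
eef_rot: [-180.0, -0.0, -125.3]
contact_force: [5.1, -3.1, -1.9]
gripper_width: 0.0118
```

```bash
python3 - <<'E'
from mv import *
tool([(.512,.2702,.094)]);print(r.get_state()["moment"])
E
```

```text
t 11.725 p [0.5133 0.2706 0.0976] rot [-179.97   -0.   -125.28] j [ 47.1  18.3 -21.1   0.  -50.6 -82.4] F [ 5.1 -3.1 -1.9] w 0.0118
(0.512, 0.2702, 0.094) tool mm [1.1 0.8 3.6]
[-0.98141636 -1.39059799  0.08857176]
```

Request:
{"api": "step_arm", "payload": {
  "commands": [
    [[0, -1, 0], 3],
    [[0, 0, 0], 6],
    [[0, 0, 0], 6],
    [[0, 0, 0], 6],
    [[0, 0, 0], 6],
    [[0, 0, 0], 6],
    [[0, 0, 0], 6],
    [[0, 0, 0], 6],
    [[0, 0, 0], 6],
    [[0, 0, 0], 6],
    [[0, 0, 0], 6],
    [[0, 0, 0], 6],
    [[0, 0, 0], 4],
    [[0, 0, 0], 0],
    [[0, 0, 0], 0]
  ]
}}

```text
time_s: 13.6
tcp_pos: [0.5136, 0.2697, 0.0975]
eef_rot: [-179.9, -0.0, 161.8]
contact_force: [1.5, -5.6, 1.4]
gripper_width: 0.0118
```

```bash
python3 - <<'E'
from mv import *
tool([(.512,.2702,.094)]);print(r.get_state()["moment"])
from plant import imaging
import cv2
c=imaging.capture("side")
cv2.imwrite("pics/s5.png",c["img"][150:400,150:450,::-1].repeat(2,0).repeat(2,1))
E
```

```text
t 13.6 p [0.5136 0.2697 0.0975] rot [-1.7995e+02 -1.0000e-02  1.6179e+02] j [  47.    18.4  -21.     0.   -50.7 -155.2] F [ 1.5 -5.6  1.4] w 0.0118
(0.512, 0.2702, 0.094) tool mm [ 1.6 -0.1  3.5]
[-1.90060559 -0.67754494 -0.11771359]
```

View pics/s5.png

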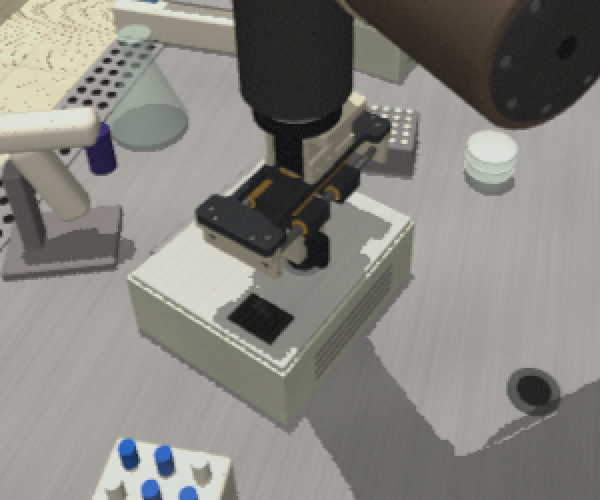

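The gripper has followed through to a turn of about 89°, and the hatch is still flat in the picture. Release and lift.

Request:
{"api": "step_arm", "payload": {
  "commands": [
    [[0, 0, 0], 0],
    [[0, 0, 0], 0],
    [[0, 0, 0], 0],
    [[0, 0, 0], 0],
    [[0, 0, 0], 0],
    [[0, 0, 0], 0],
    [[0, 0, 0], 0],
    [[0, 0, 0], 0]
  ],
  "gripper": 0
}}

```text
time_s: 14.65
tcp_pos: [0.5138, 0.2703, 0.0976]
eef_rot: [180.0, 0.0, 161.7]
contact_force: [-0.1, 1.2, 0.0]
gripper_width: 0.0845
```

Request:
{"api": "step_arm", "payload": {
  "commands": [
    [[0, 0, -10], 0],
    [[0, 0, -20], 0],
    [[0, 0, -30], 0],
    [[0, 0, -40], 0],
    [[0, 0, -40], 0],
    [[30, 0, -20], 0],
    [[40, 0, 0], 0],
    [[30, 0, 0], 0],
    [[0, 0, 0], 0],
    [[0, 0, 0], 0]
  ]
}}

```text
time_s: 15.9
tcp_pos: [0.4191, 0.3018, 0.2582]
eef_rot: [179.9, 0.0, 161.8]
contact_force: [0.5, 0.5, 0.8]
gripper_width: 0.0879
```

```bash
python3 - <<'E'
from mv import *
from h import *
tool([])
from plant import imaging
c=imaging.capture("side");np.savez("side6.npz",**c)
cv2.imwrite("pics/s6.png",c["img"][150:400,150:450,::-1].repeat(2,0).repeat(2,1))
t=imaging.capture("top");np.savez("top6.npz",**t)
P=pts(c);g=c["img"].astype(int).max(2)
sub=np.zeros(g.shape,bool);sub[225:345,215:360]=True
I=sub&(np.abs(P[...,2]-.083)<.006)&(g>70)
m,n,sd,k=fitplane(P[I]);print("plane",m.round(4),n.round(4),k)
for lo in(.097,.11,.118):
    q=sub&(P[...,2]>lo)&(P[...,2]<.135)&(np.hypot(P[...,0]-.5125,P[...,1]-.2705)<.04);A=P[q][:,:2]*1000;r2=cv2.minAreaRect(A.astype(np.float32))
    v=np.linalg.svd(A-A.mean(0),full_matrices=False)[2][0];print(lo,len(A),A.mean(0).round(1),r2,"pca",np.degrees(np.arctan2(v[1],v[0])).round(1))
# small box change in top view
a=load("top0.npz");d=np.abs(a["img"].astype(int)-t["img"]).max(2)[165:245,388:468];print("small diff",d.mean(),(d>40).sum(), np.abs(a["z_map"]-t["z_map"])[165:245,388:468].mean())
E
```

```text
t 15.9 p [0.4191 0.3018 0.2582] rot [1.7995e+02 3.0000e-02 1.6175e+02] j [  57.6    4.3  -16.2    0.   -69.4 -165.8] F [0.5 0.5 0.8] w 0.0879
plane [0.5482 0.2677 0.0832] [-7.e-04 -2.e-04  1.e+00] 6106
0.097 400 [511.8 274.9] ((512.7140502929688, 270.7183837890625), (17.6922664642334, 55.14072799682617), 66.96611022949219) pca 162.8
0.11 280 [511.7 274.1] ((512.5563354492188, 270.70391845703125), (17.458417892456055, 54.88762664794922), 65.8729019165039) pca 162.4
0.118 208 [511.9 273.3] ((512.4133911132812, 270.742919921875), (17.42091941833496, 54.593441009521484), 65.96894836425781) pca 162.3
small diff 6.7040625 0 0.010322785
```

View pics/s6.png

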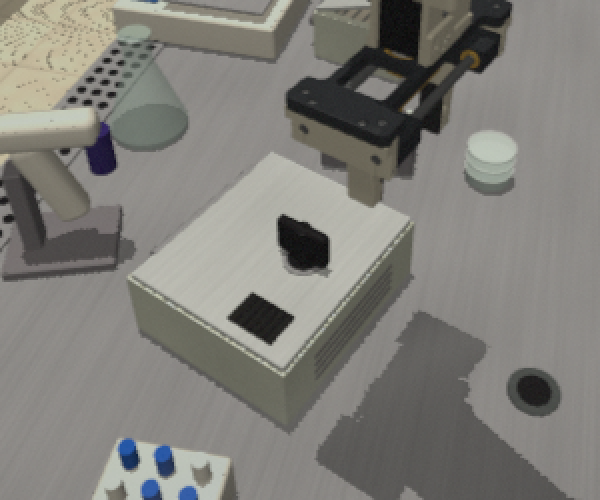

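```bash
python3 - <<'E'
from h import *
a=load("top0.npz");t=load("top6.npz");A=a["z_map"][165:245,388:468];T=t["z_map"][165:245,388:468]
k=(A>0)&(T>0);d=np.abs(A-T)[k];print(np.median(d),np.percentile(d,[95,99]),(~k).sum())
from plant import close_job
close_job()
E
```

```text
0.0016481876 [0.00479172 0.00645232] 56
the job is handed in; nothing more can be done
```

The larger box's hatch is pushed shut, its knob is turned to point at the front edge, and the job is handed in. I pushed down on the pad with closed fingers until it pressed back at about 19 N. Then I pinched the wing, turned it about 73° clockwise, let go and moved the arm clear. The clock was at about 16 s of the 50 s allowed.

- **Hatch:** after release its upper face measured 83.2 mm above the table and flat to about 0.001 rad.
- **Wing knob:** the gripper's final angle puts the turn at about 1.55 rad. Two fits to the last camera image disagreed by about 6°, placing the wing 2° short of straight or 4–5° past it. The second is past the 1.60 rad stop, so that fit must be off. Both are inside the 14° tolerance.
- **Smaller box:** I compared it in the top view before and after. No pixel changed by more than 40 levels, and the median depth change was 1.6 mm (99% under 6.5 mm). The first, unfiltered average difference of 10 mm was inflated by pixels with no depth reading. I did not measure its wing end directly.
- **Robot:** the gripper is open and well above the box, with only noise-level force readings.

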